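# Rock the clip-on angle gauge on the rib

## Task

Take the clip-on angle gauge off its parking stand by the black handle and, keeping it upright, push it straight down onto the tall round knuckle of the white rib until its sprung jaws straddle the rib and its sole sits on the knuckle. Then, with the sole staying on the knuckle, rock the gauge sideways until its hanging pointer settles over the mark tab on the dial, and hold it still there: finish while still gripping the gauge, do not let go. Leave the other things on the table where they are.

Things in the scene. Friction and masses are not known exactly. Their poses are not given: they have to be found in the camera images.
- gauge_grip (a point): Centre of the gauge's black handle: 24 mm (x) by 32 mm (y) by 45 mm tall, atop the dial. It is 114.5 mm above the gauge's sole. Gauge axes: z up, x out of the dial face (dial faces away from the robot, turned from world +x by up to 0.75 rad towards +y), y along the sole. Pinch the handle from above across its 32 mm (y). Handle's foot meets the dial plate (14 x 90 x 82 mm) 22.5 mm below this point. The gauge weighs about 0.3 kg.
- gauge_sole (a point): Same axes as gauge_grip; centre of the underside of the gauge's flat sole (40 mm in x, 96 mm in y). Two sprung hinged jaws 36 mm wide (y) hang under it to 38 mm below the sole, in front and behind; their nip, 24 mm below the sole, is about 13 mm wide when closed, and flared lips below it open to about 28 mm, so pushing down over an 18 mm board spreads them by themselves (about 5 to 15 N). Seated on the rib the knuckle point is 30 mm straight below the sole's plane.
- knuckle (a point): Centre of the round top of the rib's tall knuckle: a disc of radius 30 mm, 18 mm thick along this point's x axis; its crest is 30 mm above this point, 110 mm above the table. z is up, y runs along the rib. A lower shoulder (top 66 mm above the table, reaching 62 mm from the knuckle along -y) stands beside it. The rib is fixed on a plywood foot 70 x 160 x 14 mm. While the gauge turns about this point (about the x axis) its sole stays on the knuckle.
- pointer (a joint): Angle (rad) of the free-swinging, gravity-driven, dark steel pointer relative to the dial, 0 when it hangs along the gauge's -z (gauge upright), positive when its tip is towards the gauge's +y. It is a lightly damped pendulum that settles in about 1 s. Leaning the gauge's top towards its +y by an angle a makes it settle at +a.
- mark (a joint): Angle (rad) of the mark tab on the dial, same zero and sign as the pointer; 0.16 to 0.34, set beforehand and stiff: it is not to be moved. The pointer is on the mark when both angles agree to within half the tab's width (0.055 rad).
- pointer_tip (a point): Tip of the pointer, on the dial's front face, 54 mm below the pivot (the pivot is 84 mm above the sole, on the dial's centre line).
- mark_tab (a point): Centre of the mark: a dark steel tab 7 mm wide and 11 mm tall at the rim of the dial, 61.5 mm from the pivot, just outside the sweep of the pointer's tip.
- gauge: The whole gauge (aluminium sole and dial, steel jaws, black handle); origin and axes as gauge_sole.
- stud: The rib with its foot, white; origin under the foot's centre on the table, 80 mm straight below the knuckle point; same axes.
- stand: The gauge's fixed parking stand: plywood foot 70 x 130 mm and two wooden posts 50 mm tall under the ends of the sole, open between them; origin on the table under its centre, y along the row of posts. The gauge stands on it with its sole 50 mm above the table.
- sanding_block: Bystander: rubber sanding block 110 x 60 x 32 mm, origin under its centre.
- scraper: Bystander: hand scraper 200 mm long, lying flat.
- joist_offcut: Bystander: wooden joist offcut 70 x 110 x 45 mm, origin under its centre.
- foam_lobe: Bystander: white two-lobed model piece, about 64 x 114 x 60 mm.
- filler_pot: Bystander: closed pot, diameter 72 mm, 80 mm tall.
- brush1: Bystander: brush 200 mm long, lying flat.
Mind the look-alikes: they are no part of the job. What is shaped like the stand but yellow is not meant.

How it is judged:
On the way, in this order (a step that is already met when the one before it is completed fails the run):
1. the gauge is clipped on the knuckle, sole down on it, upright, its pointer hanging near the middle (z of knuckle in the frame of gauge_sole between -0.034 and -0.024 m and y of knuckle in the frame of gauge_sole between -0.025 and 0.025 m and x of knuckle in the frame of gauge_sole between -0.008 and 0.008 m and angle between the x axis of gauge_sole and the x axis of knuckle, either way round below 0.15 rad and contact force between gauge and stud above 0.5 N and angle between gauge_sole's own z axis and vertical below 0.09 rad and value of joint pointer between -0.1 and 0.1 rad), for 0.2 s.
2. the gauge, still seated and held, is rocked so that its pointer rests over the mark (z of knuckle in the frame of gauge_sole between -0.034 and -0.024 m and y of knuckle in the frame of gauge_sole between -0.025 and 0.025 m and x of knuckle in the frame of gauge_sole between -0.008 and 0.008 m and angle between the x axis of gauge_sole and the x axis of knuckle, either way round below 0.15 rad and contact force between gauge and stud above 0.5 N and angle between the z axis of pointer_tip and the z axis of mark_tab, either way round below 0.055 rad and velocity of joint pointer between -0.2 and 0.2 rad/s and contact force between the fingers and gauge above 2 N), for 0.5 s.
At the end, for the whole second after the job is handed in: Gauge astride the rib, sole on the knuckle (gap under 4 mm, within 25 mm along y, 8 mm along x, 0.15 rad) and touching; pointer within 0.055 rad of the mark and under 0.2 rad/s; mark as set; gauge under 20 mm/s, off its stand, gripped with over 2 N (all of step 2 and angle between gauge_sole's own z axis and vertical above 0.09 rad and value of joint mark between 0.14 and 0.36 rad and linear speed of gauge below 0.02 m/s and contact force between gauge and stand below 0.1 N); the arm keeps its last pose, push and grip.
It fails at once if a bystander was shoved more than 40 mm (distance of any of sanding_block, scraper, joist_offcut, foam_lobe, filler_pot, brush1 from where it was at the start of the episode above 0.04 m).
It fails at once if the mark tab was moved away from its setting range (value of joint mark below 0.14 rad or value of joint mark above 0.36 rad).
It also fails if it takes over 51 s, if anything falls off the work surface, if the arm or the gripper's body presses on something with over 40 N, if the wrist force passes 120 N, or if a joint passes its speed limit or range.

## Robot

A 6-joint arm with a two-finger parallel gripper is mounted at the origin on the work surface. World frame = base frame: x ahead of the robot, y to its left, z up, the work surface at z = 0. Lengths are in m, angles in rad, forces in N, time in s.
With the tool pointing down it reaches from about 0.3 to 0.875 m from the base axis. Payload 6.4 kg.
Tool frame: the origin (TCP) lies on the centre line of the jaws, within the pads' length; the fingertips stand 22 mm ahead of it and the grasp point (between the pads) lies 3 mm ahead of it (tip_extent is the distance from the TCP to the fingertips, in m); z points along the fingers, y is the line along which they close (so a half turn about z gives the same grasp; the last joint's range is limited). The gripper opens to 88 mm and grips with 3 to 60 N. Pads are 18 mm wide; open, the fingers measure 123 mm over their backs; the gripper's body (75 mm by 187 mm) begins 45 mm behind the grasp point.
Start: joints at [-1.526, 0.181, 1.607, -0, 1.354, -0.206], TCP at [0.143, -0.557, 0.226] pointing down, gripper open.
Joint ranges: [-2.99, 2.99], [-0.89, 2.07], [0.3, 2.58], [-1.14, 4.28], [0, 2.63], [-3.12, 3.12]. Speed limits (rad/s): [2.57, 2.57, 3.01, 3.14, 3.14, 3.14].

## Interface

Orientations are given as [roll, pitch, yaw] about the fixed x, y, z axes, in that order (R = Rz(yaw) Ry(pitch) Rx(roll)).
In Python, from workcell import state, capture, camera_params, finish_job, find_in, regions_of, tip_extent gives the robot as it stands.
- The arm moves only by the shell command python3 -m handwheel 'ROWS' [FORCE]. ROWS is a JSON object of lists of equal length, an entry for each row: "travel": the shift along the world's x, y, z in mm, a list of three; "dr": the turn, a rotation vector about the world's x, y, z in rad, a list of three; "fingers": the opening, from -1 (shut) to 1 (fully open). A call has 1 to 5 rows; each row shifts and turns the commanded pose from where the row before left it; what a row does not reach is not made up. A row lasts 1/12 s, in which the tool goes at most 41.7 mm and 7.16 degrees, less where a joint would pass 70% of its speed; a pose out of reach is approached as far as the arm can. A call with a gripper value outside its range is refused whole. The fingers move at their own pace and stop on an object; FORCE is the grip in N (left out, the last holds). Time passes only in rows, so rows that do not move let the fingers close. It gives the time, the measured TCP pose, the force, the opening and the grip force at its end, in the units of the state.
- state(): the state, without advancing time (a new reading comes with each control period).
- capture(name): name is "scene" or "top" or "wrist"; returns the picture (480x640x3 uint8, red, green, blue); there is no depth.
- camera_params(name): a dict with "fov_y" (degrees; the focal length in pixels is half the picture's height over the tangent of half this angle, whatever the lens; pixels are square), "cx", "cy" (the principal point, pixels), "extrinsics" (4x4, takes a point from camera to world coordinates); the wrist camera has in their place "tool_from_camera" (4x4, takes a point from camera to tool coordinates, whose origin is the TCP and whose axes are the flange's). Camera axes: x right, y down, z forward; pixel columns grow to the right and rows downward; lengths in m; the calibration is good to about 2 mm. A picture is of the moment at which its call begins: read the wrist's pose just before it. camera_params takes no time and is no camera call.
- finish_job(): hands the job in; it is judged then, once.
Trained networks look in the newest picture that a camera, given by its name, has taken for a name from the list of things; names that differ only in an ending like _2 or _b are one class to them, and where a whole thing is asked for, a point or a joint stands for the part that bears it (a point fixed in the world has none). Each returns a list of dicts, best first, with "conf" (0 to 1); they miss things now and then, are a little off and sometimes report something else, mostly with a low value. They report only what shows in the picture. A call takes as long as a camera call. They do not tell look-alikes from the thing itself.
- find_in(camera, target): "point" ([x, y, z] in m, in the coordinates of the camera as it stood for that picture, good to about 4 mm: the middle of the surface that is visible of it).
- regions_of(camera, target): "pixels" (480x640 bool, what is visible of it).
The state is a dict: "time_s": time; "joints": joint angles; "joint_velocities": joint speeds; "effort": joint torques, N m; "tool_pos": TCP position; "eef_rot": TCP orientation; "ft_force": force on the tool from outside, world axes, zero at the start; "wrist_torque": the same for the moment, N m; "finger_gap": finger opening in m; "gripper_force": force on a finger pad.
Only numpy, scipy, OpenCV 4.12 (cv2) and the standard library are available. Lean on these libraries where they do the work, as an engineer would, in place of code of your own. Each camera call takes 0.05 s, during which the arm holds its last target. There are 200 camera calls.

## Working session

There is one attempt and no reset: what is moved stays moved. The work goes in short steps, Python scripts to look and compute and a shell command to move; the robot and the scene stay as the last step left them, time stands still between calls to the robot, and variables do not carry over. Pictures are saved under pics/ and viewed, at most 10 in all, crops included, and the job is handed in when it is done.

```bash
mkdir -p pics; cat > h.py <<'E'
import numpy as np, cv2
from workcell import *
from scipy.spatial.transform import Rotation as R
def T(cam):
    p=camera_params(cam)
    if 'extrinsics' in p: return np.array(p['extrinsics'])
    s=state(); M=np.eye(4); M[:3,:3]=R.from_euler('xyz',s['eef_rot']).as_matrix(); M[:3,3]=s['tool_pos']
    return M@np.array(p['tool_from_camera'])
def look(cam,name=None):
    t=T(cam); im=capture(cam)
    if name: cv2.imwrite('pics/'+name+'.png',im[:,:,::-1])
    return im,t
def px(cam,t,P):
    p=camera_params(cam); f=240/np.tan(np.radians(p['fov_y'])/2)
    q=np.linalg.inv(t)@np.append(P,1); return np.array([p['cx']+f*q[0]/q[2],p['cy']+f*q[1]/q[2]])
def ray(cam,t,u,z):
    p=camera_params(cam); f=240/np.tan(np.radians(p['fov_y'])/2)
    d=t[:3,:3]@np.array([(u[0]-p['cx'])/f,(u[1]-p['cy'])/f,1]); o=t[:3,3]
    return o+d*(z-o[2])/d[2]
E
python3 - <<'E'
from h import *
np.set_printoptions(precision=3,suppress=True)
ims=[]
for c in ['scene','top']:
    im,t=look(c); ims.append(im); print(c,t[:3,3],camera_params(c)['fov_y'])
    for n in ['gauge_grip','gauge','knuckle','stud','stand','mark_tab','pointer_tip','foam_lobe']:
        for d in find_in(c,n)[:3]:
            P=(t@np.append(d['point'],1))[:3]; print(c,n,round(d['conf'],2),P,px(c,t,P).round())
cv2.imwrite('pics/a.png',ims[0][:,:,::-1]);cv2.imwrite('pics/b.png',ims[1][:,:,::-1])
print(state()['time_s'],tip_extent)
E
```

```text
scene [1.136 0.542 1.318] 44.139546388800326
scene gauge 0.71 [0.522 0.238 0.103] [408. 279.]
scene knuckle 0.8 [ 0.57  -0.194  0.015] [266. 211.]
scene stud 0.61 [ 0.574 -0.192  0.014] [265. 212.]
scene stand 0.78 [0.529 0.241 0.007] [402. 301.]
scene stand 0.55 [0.501 0.407 0.007] [464. 336.]
scene pointer_tip 0.73 [ 0.573 -0.195  0.013] [265. 212.]
scene foam_lobe 0.89 [ 0.742 -0.153  0.05 ] [227. 254.]
scene foam_lobe 0.64 [0.525 0.235 0.102] [405. 279.]
top [0.349 0.006 1.325] 49.000418162099976
top gauge_grip 0.84 [0.509 0.228 0.107] [221. 275.]
top gauge 0.89 [0.505 0.229 0.111] [220. 277.]
top knuckle 0.93 [ 0.552 -0.199  0.014] [397. 260.]
top stud 0.73 [ 0.556 -0.201  0.012] [397. 258.]
top stand 0.94 [0.5   0.198 0.004] [240. 284.]
top stand 0.65 [0.494 0.407 0.008] [156. 288.]
top mark_tab 0.37 [0.432 0.004 0.028] [317. 309.]
top foam_lobe 0.66 [ 0.727 -0.144  0.045] [374. 189.]
top foam_lobe 0.17 [0.506 0.229 0.108] [220. 276.]
0.9 0.022
```

View pics/a.png

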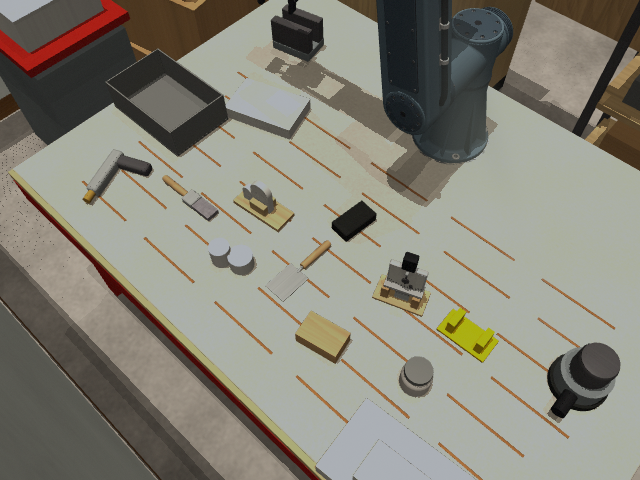

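View pics/b.png

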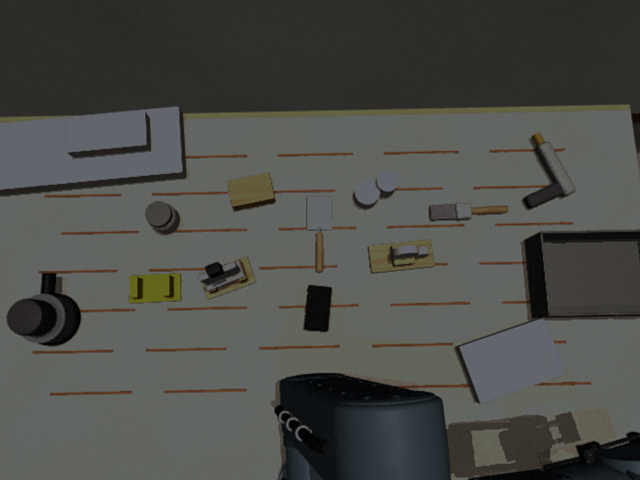

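The handle is black at scene (411,262) and top (213,269), on the wooden stand. The look-alikes are the yellow stand at scene (467,333) and top (155,288), the black sanding block at scene (354,220), and the white foam lobes at scene (232,255) against the rib at scene (263,200). I'll check the choice in one crop.

```bash
python3 - <<'E'
from h import *
np.set_printoptions(precision=3,suppress=True)
out=[]
cent={}
for c,g,s in [('scene',(408,280),(263,203)),('top',(222,272),(402,255))]:
    im,t=look(c)
    for (u,v) in (g,s): out.append(cv2.resize(im[v-35:v+35,u-45:u+45],None,fx=4.4,fy=4.2,interpolation=cv2.INTER_CUBIC))
    h=(411,262) if c=='scene' else (213,269)
    m=np.zeros((480,640),bool); m[h[1]-14:h[1]+14,h[0]-14:h[0]+14]=1
    m&=im.max(2)<(45 if c=='scene' else 25)
    v,u=np.nonzero(m); cent[c]=(u.mean(),v.mean()); print(c,m.sum(),cent[c],ray(c,t,cent[c],0.17))
    for n in ['stud','stand','knuckle','gauge']:
        r=regions_of(c,n)
        for d in r[:2]:
            vv,uu=np.nonzero(d['pixels']); rect=cv2.minAreaRect(np.c_[uu,vv].astype(np.float32)); b=cv2.boxPoints(rect)
            w=np.array([ray(c,t,q,0.014)[:2] for q in b]); print(c,n,round(d['conf'],2),len(uu),rect[0],w.tolist() and w.round(3).tolist())
o=np.vstack([np.hstack(out[:2]),np.hstack(out[2:])]); cv2.imwrite('pics/c.png',o[:,:,::-1]); print(o.shape)
E
```

```text
scene 254 (np.float64(409.87401574803147), np.float64(261.93700787401576)) [0.517 0.232 0.17 ]
scene stud 0.93 1511 (262.5000305175781, 206.5) [[0.605, -0.293], [0.503, -0.304], [0.525, -0.131], [0.622, -0.125]]
scene stand 0.85 1681 (468.2369079589844, 333.03436279296875) [[0.54, 0.348], [0.453, 0.34], [0.448, 0.473], [0.532, 0.479]]
scene stand 0.75 751 (400.76641845703125, 295.142333984375) [[0.576, 0.182], [0.513, 0.156], [0.469, 0.281], [0.532, 0.303]]
scene knuckle 0.89 1512 (264.6600341796875, 205.12002563476562) [[0.608, -0.285], [0.509, -0.311], [0.508, -0.136], [0.603, -0.116]]
scene gauge 0.87 1464 (407.08831787109375, 275.6470642089844) [[0.552, 0.193], [0.43, 0.13], [0.384, 0.226], [0.507, 0.283]]
top 197 (np.float64(214.27918781725887), np.float64(270.8071065989848)) [0.511 0.23  0.17 ]
top stud 0.94 1726 (400.4205627441406, 256.2452087402344) [[0.589, -0.126], [0.603, -0.287], [0.532, -0.29], [0.518, -0.13]]
top stud 0.2 1082 (375.50006103515625, 189.50001525878906) [[0.742, -0.08], [0.798, -0.195], [0.73, -0.225], [0.674, -0.11]]
top stand 0.87 691 (226.9378662109375, 279.15087890625) [[0.518, 0.304], [0.568, 0.18], [0.504, 0.154], [0.455, 0.276]]
top stand 0.77 1467 (154.4019317626953, 287.63671875) [[0.527, 0.478], [0.532, 0.347], [0.459, 0.342], [0.455, 0.471]]
top knuckle 0.7 1109 (316.83660888671875, 308.1336669921875) [[0.383, 0.043], [0.494, 0.03], [0.486, -0.033], [0.375, -0.019]]
top knuckle 0.69 1819 (400.1191101074219, 256.35198974609375) [[0.589, -0.123], [0.604, -0.287], [0.53, -0.291], [0.516, -0.128]]
top gauge 0.89 855 (219.2586212158203, 273.89654541015625) [[0.535, 0.311], [0.574, 0.209], [0.514, 0.185], [0.475, 0.287]]
(588, 792, 3)
```

View pics/c.png

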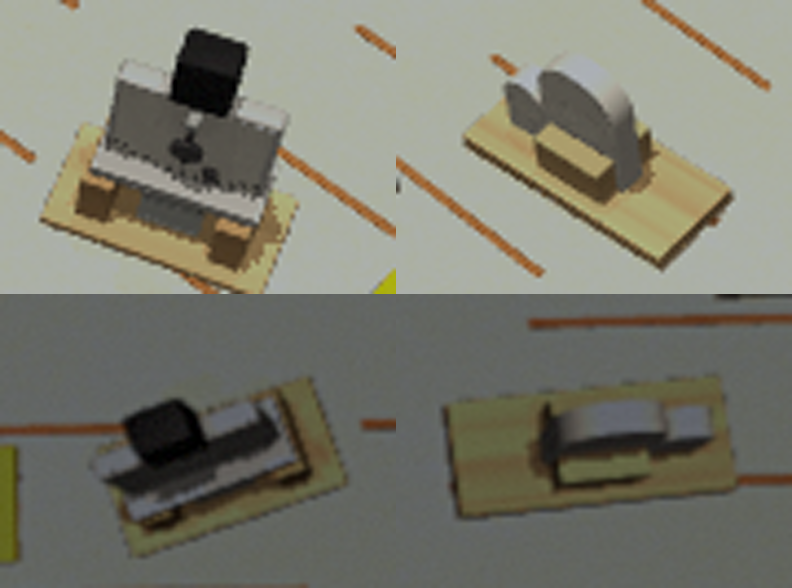

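The crop shows the gauge with its black handle on the wooden stand, dial facing the scene camera. It also shows the grey-white rib with its knuckle, and the lower shoulder towards -y. The choice is confirmed.

```bash
python3 -c "
from h import *
np.set_printoptions(precision=3,suppress=True)
s=state();print(s['eef_rot'],s['tool_pos']);p=camera_params('wrist');print(p)"
python3 -m handwheel '{"travel":[[36,18,25],[36,18,25],[36,18,25],[36,18,25],[36,18,20]],"dr":[[0,0,0],[0,0,0],[0,0,0],[0,0,0],[0,0,0]],"fingers":[1,1,1,1,1]}'
```

```text
[-3.142 -0.     0.251] [ 0.143 -0.557  0.226]
{'fov_y': 58.61578162622328, 'cx': 325.7244489772556, 'cy': 234.16586575248138, 'tool_from_camera': array([[ 0.001, -0.948, -0.318,  0.083],
       [ 1.   ,  0.001, -0.   ,  0.   ],
       [ 0.   , -0.318,  0.948, -0.159],
       [ 0.   ,  0.   ,  0.   ,  1.   ]])}
time_s: 1.82
tool_pos: [0.3039, -0.4764, 0.3345]
eef_rot: [3.14, -0.0, 0.25]
ft_force: [0.6, -0.9, -1.2]
finger_gap: 0.0884
gripper_force: 0.0
```

```bash
python3 -m handwheel '{"travel":[[28,28,0],[28,28,0],[28,28,0],[28,28,0],[28,28,0]],"dr":[[0,0,0],[0,0,0],[0,0,0],[0,0,0],[0,0,0]],"fingers":[1,1,1,1,1]}'; python3 -m handwheel '{"travel":[[28,28,0],[28,28,0],[28,28,0],[15,28,0],[0,0,0]],"dr":[[0,0,0],[0,0,0],[0,0,0],[0,0,0],[0,0,0]],"fingers":[1,1,1,1,1]}'
python3 - <<'E'
from h import *
np.set_printoptions(precision=3,suppress=True)
im,t=look('wrist','d'); np.save('Td.npy',t)
print(state()['tool_pos'],state()['joint_velocities'],state()['time_s'])
for n in ['stud','knuckle']:
    for d in find_in('wrist',n)[:2]: print(n,d['conf'],(t@np.append(d['point'],1))[:3])
print(px('wrist',t,[.5605,-.208,.11]),px('wrist',t,[.5605,-.208,.014]))
E
```

```text
time_s: 2.23
tool_pos: [0.4438, -0.3354, 0.3328]
eef_rot: [3.141, -0.0, 0.251]
ft_force: [0.3, 0.2, 0.7]
finger_gap: 0.0878
gripper_force: 0.0
time_s: 2.65
tool_pos: [0.5442, -0.2199, 0.3325]
eef_rot: [-3.14, -0.001, 0.257]
ft_force: [-0.6, 0.5, 0.3]
finger_gap: 0.0883
gripper_force: 0.0
[ 0.543 -0.222  0.333] [-0.064 -0.006  0.008 -0.027 -0.001 -0.027] 2.7
stud 0.8 [ 0.571 -0.212  0.018]
stud 0.18 [ 0.677 -0.363  0.016]
knuckle 0.89 [ 0.57  -0.21   0.013]
[317.756 166.406] [319.489 151.936]
```

View pics/d.png

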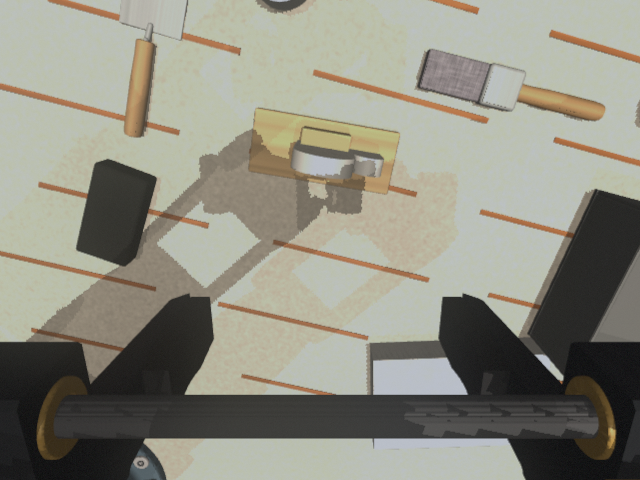

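The wrist view shows the foot with corners at about (257,108), (399,132), (389,194) and (250,171), and the knuckle rim around (323,160). The shoulder is on the right (-y).

```bash
python3 - <<'E'
from h import *
np.set_printoptions(precision=4,suppress=True)
t=np.load('Td.npy'); im=cv2.imread('pics/d.png'); hsv=cv2.cvtColor(im,cv2.COLOR_BGR2HSV)
m=((hsv[...,1]>75)&(hsv[...,0]>12)&(hsv[...,0]<30)).astype(np.uint8); m[:, :240]=0;m[:,410:]=0;m[:100]=0;m[205:]=0
m=cv2.morphologyEx(m,cv2.MORPH_OPEN,np.ones((5,5)))
hull=cv2.convexHull(cv2.findNonZero(m)); q=cv2.approxPolyN(hull,4,ensure_convex=True).reshape(-1,2) if hasattr(cv2,'approxPolyN') else cv2.approxPolyDP(hull,6,True).reshape(-1,2)
w=np.array([ray('wrist',t,c,0.014)[:2] for c in q]); print(q.tolist(),w,w.mean(0)); print(np.linalg.norm(w-np.roll(w,1,0),axis=1))
g=ray('wrist',t,(325,160),.11);print('crest',g)
d=w-np.roll(w,1,0); 
for a in d: print(np.arctan2(-a[0],a[1])%np.pi)
for y in (0,): pass
c=im[95:205,235:415]; cv2.imwrite('pics/d2.png',cv2.resize(c,None,fx=4.4,fy=4.4,interpolation=cv2.INTER_CUBIC))
E
```

```text
[[387, 194], [246, 170], [256, 106], [399, 135]] [[ 0.534  -0.2945]
 [ 0.52   -0.1332]
 [ 0.5904 -0.13  ]
 [ 0.6004 -0.2875]] [ 0.5612 -0.2113]
[0.0667 0.1619 0.0704 0.1578]
crest [ 0.5677 -0.2128  0.11  ]
1.675744618190127
0.08668252815000481
1.6163430276888524
0.06345551287575901
```

View pics/d2.png

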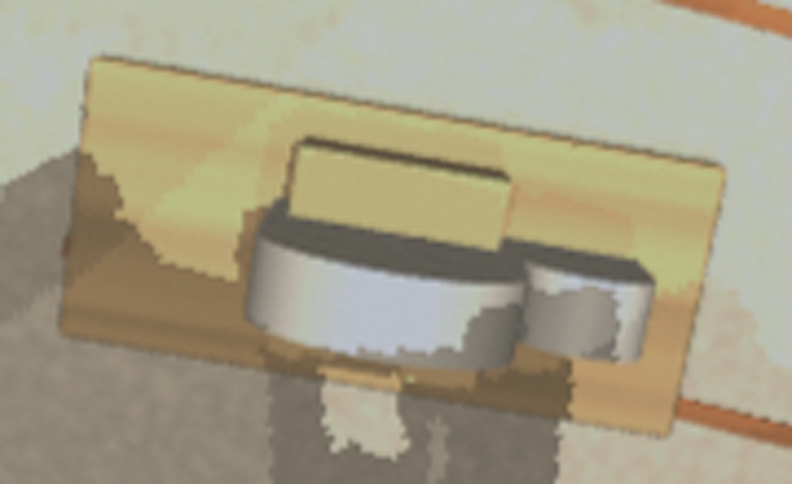

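```bash
python3 -m handwheel '{"travel":[[-8,40,0],[-8,40,0],[-8,40,0],[-8,40,0],[-8,40,0]],"dr":[[0,0,0.02],[0,0,0.02],[0,0,0.02],[0,0,0.02],[0,0,0.02]],"fingers":[1,1,1,1,1]}'; python3 -m handwheel '{"travel":[[0,40,0],[0,40,0],[0,40,0],[0,40,0],[0,40,0]],"dr":[[0,0,0.01],[0,0,0],[0,0,0],[0,0,0],[0,0,0]],"fingers":[1,1,1,1,1]}';python3 -m handwheel '{"travel":[[0,30,0],[0,0,0],[0,0,0]],"dr":[[0,0,0],[0,0,0],[0,0,0]],"fingers":[1,1,1]}'
python3 - <<'E'
from h import *
np.set_printoptions(precision=3,suppress=True)
im,t=look('wrist','e'); np.save('Te.npy',t)
print(state()['tool_pos'],state()['time_s'])
for n in ['gauge_grip','stand','gauge']:
    for d in find_in('wrist',n)[:2]: print(n,d['conf'],(t@np.append(d['point'],1))[:3])
E
```

```text
time_s: 3.22
tool_pos: [0.5007, -0.0252, 0.3327]
eef_rot: [3.141, -0.0, 0.348]
ft_force: [1.4, 0.4, -0.2]
finger_gap: 0.088
gripper_force: 0.0
time_s: 3.63
tool_pos: [0.5018, 0.1751, 0.333]
eef_rot: [3.141, -0.001, 0.358]
ft_force: [0.8, -0.0, -0.4]
finger_gap: 0.0882
gripper_force: 0.0
time_s: 3.88
tool_pos: [0.5018, 0.2047, 0.3325]
eef_rot: [3.141, 0.0, 0.362]
ft_force: [-0.0, 0.1, 0.5]
finger_gap: 0.088
gripper_force: 0.0
[0.502 0.204 0.332] 3.9333
gauge_grip 0.89 [0.52  0.229 0.146]
stand 0.89 [0.53  0.224 0.011]
stand 0.6 [0.499 0.411 0.006]
gauge 0.55 [0.522 0.232 0.146]
```

View pics/e.png

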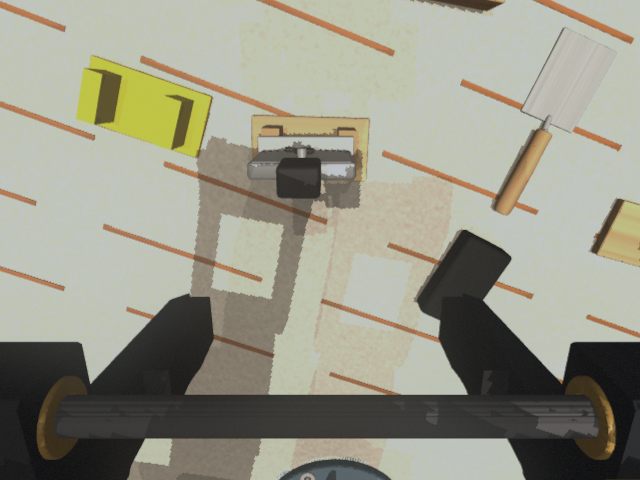

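The wrist view shows the handle at about (298,178), the stand's front edge from (251,116) to (369,119), and the yellow decoy at (145,105).

```bash
python3 - <<'E'
from h import *
np.set_printoptions(precision=4,suppress=True)
t=np.load('Te.npy'); im=cv2.imread('pics/e.png')
m=(im.max(2)<70).astype(np.uint8); m[:150]=0;m[202:]=0;m[:,:270]=0;m[:,330:]=0
m=cv2.morphologyEx(m,cv2.MORPH_OPEN,np.ones((4,4)))
v,u=np.nonzero(m); print(u.min(),u.max(),v.min(),v.max())
for r in range(158,200,4):
    k=u[v==r]; 
    if len(k): print(r,k.min(),k.max(),end=' | ')
a=ray('wrist',t,(251,116),.012);b=ray('wrist',t,(369,119),.012);print('stand edge',a,b,np.arctan2((b-a)[0],-(b-a)[1]))
yaw=.35
for x in(.505,.51,.515,.52):
  c=np.array([x,.23,0]); 
  for z in(.142,.187):
    print(x,z,[px('wrist',t,c+R.from_euler('z',yaw).apply([sx*.012,sy*.016,0])+[0,0,z]).round(1).tolist() for sx,sy in((1,1),(1,-1),(-1,-1),(-1,1))])
c=im[90:210,220:400]; cv2.imwrite('pics/e2.png',cv2.resize(c,None,fx=4.4,fy=4.4,interpolation=cv2.INTER_CUBIC))
E
```

```text
278 321 159 198
162 282 321 | 166 280 321 | 170 278 321 | 174 278 321 | 178 278 321 | 182 278 321 | 186 278 321 | 190 278 320 | 194 278 320 | 198 282 317 | stand edge [0.5261 0.3002 0.012 ] [0.5685 0.1795 0.012 ] 0.3378618560397171
0.505 0.142 [[278.6, 166.0], [317.6, 166.5], [317.5, 195.1], [279.2, 194.6]]
0.505 0.187 [[272.0, 176.5], [316.5, 177.0], [316.3, 209.3], [272.9, 208.7]]
0.51 0.142 [[280.5, 160.3], [319.8, 160.8], [319.5, 189.6], [281.2, 189.2]]
0.51 0.187 [[274.3, 170.0], [319.0, 170.6], [318.7, 203.1], [275.1, 202.6]]
0.515 0.142 [[282.5, 154.5], [321.9, 155.0], [321.7, 184.1], [283.1, 183.6]]
0.515 0.187 [[276.5, 163.5], [321.4, 164.0], [321.1, 196.9], [277.3, 196.4]]
0.52 0.142 [[284.5, 148.7], [324.1, 149.2], [323.8, 178.5], [285.1, 178.0]]
0.52 0.187 [[278.8, 156.9], [323.9, 157.5], [323.5, 190.6], [279.5, 190.1]]
```

View pics/e2.png

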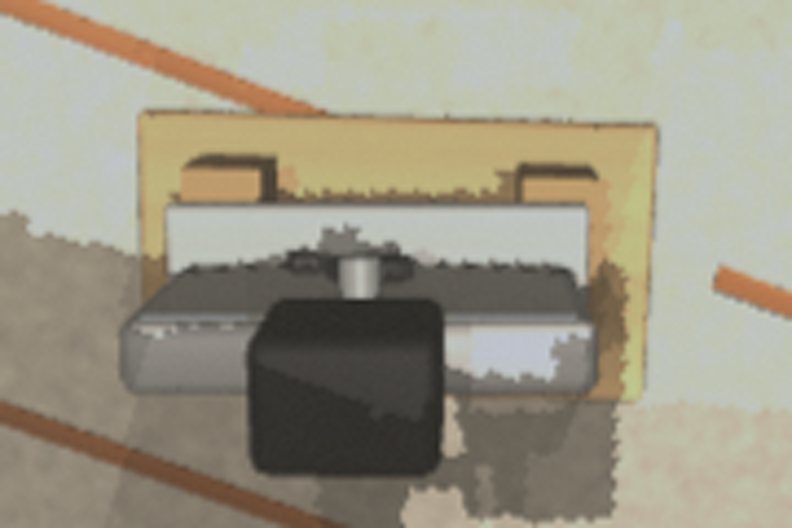

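```bash
python3 -m handwheel '{"travel":[[12,25,0],[0,0,-30],[0,0,-35],[0,0,-35],[0,0,-30]],"dr":[[0,0,-0.007],[0,0,0],[0,0,0],[0,0,0],[0,0,0]],"fingers":[1,1,1,1,1]}';python3 -m handwheel '{"travel":[[0,0,-20],[0,0,-10],[0,0,-3],[0,0,0]],"dr":[[0,0,0],[0,0,0],[0,0,0],[0,0,0]],"fingers":[1,1,1,1]}' 40
```

```text
time_s: 4.5
tool_pos: [0.5136, 0.2283, 0.2006]
eef_rot: [3.141, 0.001, 0.352]
ft_force: [-0.2, -0.0, -0.7]
finger_gap: 0.0879
gripper_force: 0.0
time_s: 4.83
tool_pos: [0.5141, 0.2291, 0.1697]
eef_rot: [3.142, 0.0, 0.352]
ft_force: [0.7, 0.3, 0.6]
finger_gap: 0.0877
gripper_force: 0.0
```

```bash
python3 -m handwheel '{"travel":[[0,0,0],[0,0,0],[0,0,0],[0,0,0],[0,0,0]],"dr":[[0,0,0],[0,0,0],[0,0,0],[0,0,0],[0,0,0]],"fingers":[-1,-1,-1,-1,-1]}' 40;python3 -m handwheel '{"travel":[[0,0,0],[0,0,0],[0,0,0],[0,0,0]],"dr":[[0,0,0],[0,0,0],[0,0,0],[0,0,0]],"fingers":[-1,-1,-1,-1]}' 40
```

```text
time_s: 5.25
tool_pos: [0.5141, 0.2302, 0.1704]
eef_rot: [3.141, -0.001, 0.354]
ft_force: [-0.2, 0.1, -0.1]
finger_gap: 0.0569
gripper_force: 0.0
time_s: 5.58
tool_pos: [0.5137, 0.2301, 0.1696]
eef_rot: [-3.141, 0.0, 0.354]
ft_force: [-0.1, 0.8, -1.2]
finger_gap: 0.0309
gripper_force: 40.0
```

```bash
python3 -m handwheel '{"travel":[[0,0,10],[0,0,30],[0,0,30],[0,0,30],[0,0,30]],"dr":[[0,0,0],[0,0,0],[0,0,0],[0,0,0],[0,0,0]],"fingers":[-1,-1,-1,-1,-1]}' 55;python3 -m handwheel '{"travel":[[4,-20,0],[4,-35,0],[4,-35,0],[4,-35,0],[4,-35,0]],"dr":[[0,0,-0.02],[0,0,-0.03],[0,0,-0.03],[0,0,-0.03],[0,0,-0.03]],"fingers":[-1,-1,-1,-1,-1]}';python3 -m handwheel '{"travel":[[4,-35,0],[4,-35,0],[4,-35,0],[4,-35,0],[4,-35,0]],"dr":[[0,0,-0.03],[0,0,-0.03],[0,0,-0.03],[0,0,-0.03],[0,0,-0.014]],"fingers":[-1,-1,-1,-1,-1]}';python3 -m handwheel '{"travel":[[4,-35,0],[3,-35,0],[0,-20,0],[0,-16,0],[0,0,0]],"dr":[[0,0,0],[0,0,0],[0,0,0],[0,0,0],[0,0,0]],"fingers":[-1,-1,-1,-1,-1]}'
```

```text
time_s: 6.0
tool_pos: [0.5131, 0.2298, 0.301]
eef_rot: [-3.141, 0.001, 0.354]
ft_force: [-0.4, 0.4, -3.1]
finger_gap: 0.031
gripper_force: 55.0
time_s: 6.42
tool_pos: [0.5332, 0.0686, 0.2998]
eef_rot: [-3.142, 0.0, 0.213]
ft_force: [0.5, 0.8, -3.9]
finger_gap: 0.0305
gripper_force: 55.0
time_s: 6.83
tool_pos: [0.5533, -0.1066, 0.2998]
eef_rot: [-3.141, 0.001, 0.078]
ft_force: [1.2, 0.6, -3.2]
finger_gap: 0.0305
gripper_force: 55.0
time_s: 7.25
tool_pos: [0.5601, -0.214, 0.2992]
eef_rot: [3.141, 0.001, 0.077]
ft_force: [-0.7, -0.6, -2.7]
finger_gap: 0.0306
gripper_force: 55.0
```

```bash
python3 -m handwheel '{"travel":[[0,0,0],[0,0,0],[0,0,0],[0,0,0]],"dr":[[0,0,0],[0,0,0],[0,0,0],[0,0,0]],"fingers":[-1,-1,-1,-1]}'
python3 - <<'E'
from h import *
a,ta=look('wrist'); s,ts=look('scene'); st=state(); print(st['tool_pos'],st['eef_rot'],st['time_s'])
sc=s[130:270,180:340]
o=np.vstack([cv2.resize(a[60:260,180:460],(400,286)),cv2.resize(sc,(400,300),interpolation=cv2.INTER_CUBIC)])
cv2.imwrite('pics/f.png',o[:,:,::-1]); cv2.imwrite('pics/f_w.png',a[:,:,::-1]);cv2.imwrite('pics/f_s.png',s[:,:,::-1]);np.save('Tf.npy',ta)
# predicted gauge corners assuming TCP 3mm above.. handle centre
p=np.array(st['tool_pos']); yaw=st['eef_rot'][2]; r=R.from_euler('z',yaw)
c=p+[0,0,-.003]
def P(x,y,z): return c+r.apply([x,y,z])
for nm,q in {'soleF+':P(.02,.048,-.1145),'soleF-':P(.02,-.048,-.1145+.0),'pivot':P(.008,0,-.0305),'plate+':P(.007,.045,-.0225),'plate-':P(.007,-.045,-.0225)}.items():
    print(nm,px('wrist',ta,q).round(),px('scene',ts,q).round(1))
E
```

```text
time_s: 7.58
tool_pos: [0.5609, -0.2097, 0.2998]
eef_rot: [-3.141, -0.0, 0.082]
ft_force: [-0.2, 0.4, -2.3]
finger_gap: 0.0306
gripper_force: 55.0
[ 0.5609125  -0.21001149  0.29983911] [ 3.14152040e+00 -2.78734963e-04  8.12041539e-02] 7.6833
soleF+ [253. 191.] [267.2 180.7]
soleF- [399. 191.] [237.9 162. ]
pivot [326. 254.] [252.  145.4]
plate+ [229. 262.] [266.6 151.9]
plate- [422. 262.] [237.6 134. ]
```

View pics/f.png

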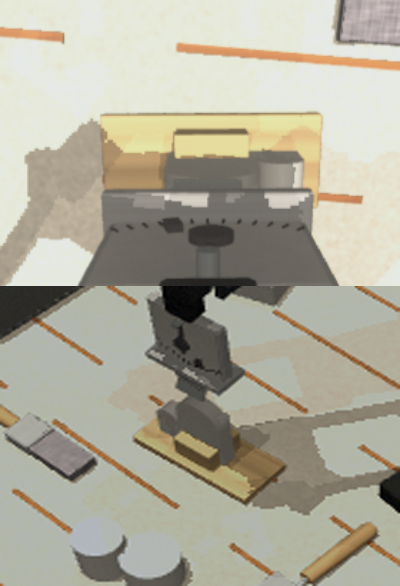

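The gauge hangs upright over the rib. Its sole front edge runs from about (251,193) to (399,193), parallel to the foot edge at row 139. The mark tab is at about (300,217).

```bash
python3 - <<'E'
from h import *
np.set_printoptions(precision=4,suppress=True)
t=np.load('Tf.npy'); im=cv2.imread('pics/f_w.png'); hsv=cv2.cvtColor(im,cv2.COLOR_BGR2HSV)
m=((hsv[...,1]>60)&(hsv[...,0]>10)&(hsv[...,0]<32)).astype(np.uint8); m[:125]=0;m[192:]=0;m[:,:235]=0;m[:,408:]=0
m=cv2.morphologyEx(m,cv2.MORPH_OPEN,np.ones((5,5)))
us=np.arange(265,395,10); f=[np.nonzero(m[:,u])[0].min() for u in us]; print(f)
k=np.polyfit(us,f,1); rows=[(r,np.nonzero(m[r])[0].min(),np.nonzero(m[r])[0].max()) for r in (145,150,160,170,180,190)]; print(rows)
ul,ur=rows[1][1],rows[1][2]
a=ray('wrist',t,(ul,np.polyval(k,ul)),.014);b=ray('wrist',t,(ur,np.polyval(k,ur)),.014); d=a-b; yaw=np.arctan2(-d[0],d[1])
c=(a+b)/2-R.from_euler('z',yaw).apply([.035,0,0]); print(a,b,yaw,np.linalg.norm(d),'centre',c)
for z in(.11,): print('pred crest',px('wrist',t,[c[0],c[1],z]))
# right end of the shoulder: visible in wrist at ~ (392,170)
r=R.from_euler('z',yaw); base=np.array([c[0],c[1],0])
for q in ([.009,-.062,.066],[-.009,-.062,.06],[.009,-.03,.066],[.009,0,.11],[.009,.03,.08],[.009,-.03,.08]): print(q,px('wrist',t,base+r.apply(q)).round(1))
cv2.imwrite('pics/g.png',cv2.resize(im[120:270,230:430],(800,600),interpolation=cv2.INTER_CUBIC))
E
```

```text
[np.int64(140), np.int64(140), np.int64(140), np.int64(140), np.int64(140), np.int64(140), np.int64(139), np.int64(139), np.int64(139), np.int64(139), np.int64(139), np.int64(139), np.int64(139)]
[(145, np.int64(250), np.int64(404)), (150, np.int64(250), np.int64(404)), (160, np.int64(251), np.int64(404)), (170, np.int64(252), np.int64(403)), (180, np.int64(252), np.int64(403)), (190, np.int64(253), np.int64(402))]
[ 0.5891 -0.1297  0.014 ] [ 0.6038 -0.2865  0.014 ] 0.09354109746089075 0.15742857307527444 centre [ 0.5616 -0.2113  0.014 ]
pred crest [327.6181 194.5566]
[0.009, -0.062, 0.066] [394.3 173.4]
[-0.009, -0.062, 0.06] [392.6 191. ]
[0.009, -0.03, 0.066] [359.7 173.7]
[0.009, 0, 0.11] [327.5 183.9]
[0.009, 0.03, 0.08] [293.9 177.4]
[0.009, -0.03, 0.08] [360.9 176.6]
```

View pics/g.png

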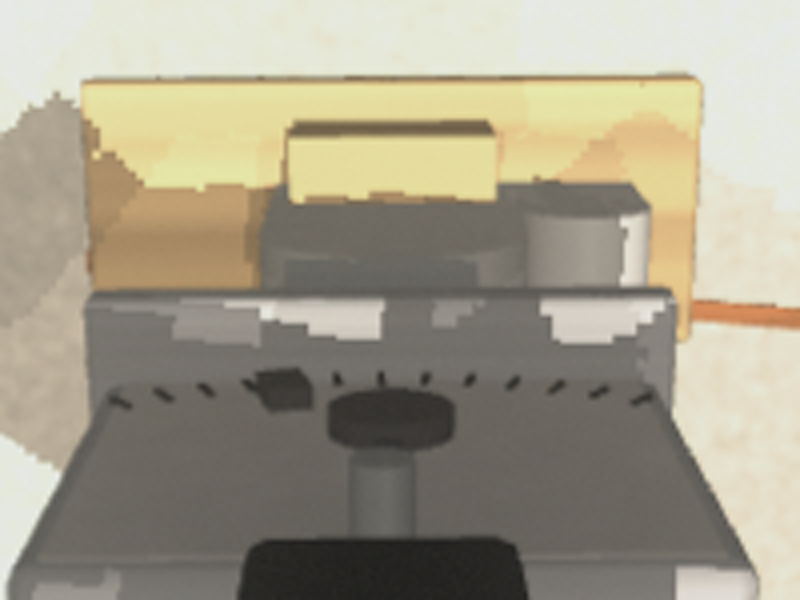

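```bash
python3 -m handwheel '{"travel":[[1.5,-1.5,0],[0,0,-12],[0,0,-13],[0,0,-5],[0,0,0]],"dr":[[0,0,0.01],[0,0,0],[0,0,0],[0,0,0],[0,0,0]],"fingers":[-1,-1,-1,-1,-1]}';python3 -m handwheel '{"travel":[[0,0,-4],[0,0,-4],[0,0,-4],[0,0,-4],[0,0,-4]],"dr":[[0,0,0],[0,0,0],[0,0,0],[0,0,0],[0,0,0]],"fingers":[-1,-1,-1,-1,-1]}'
```

```text
time_s: 8.1
tool_pos: [0.5608, -0.2117, 0.2663]
eef_rot: [-3.138, 0.004, 0.09]
ft_force: [-0.5, -0.0, -3.4]
finger_gap: 0.0305
gripper_force: 55.0
time_s: 8.52
tool_pos: [0.5643, -0.2135, 0.2534]
eef_rot: [3.138, -0.006, 0.09]
ft_force: [-0.3, 2.2, 5.5]
finger_gap: 0.0308
gripper_force: 55.0
```

```bash
python3 -m handwheel '{"travel":[[0,0,-4],[0,0,-4],[0,0,-4],[0,0,-4],[0,0,-4]],"dr":[[0,0,0],[0,0,0],[0,0,0],[0,0,0],[0,0,0]],"fingers":[-1,-1,-1,-1,-1]}';python3 -m handwheel '{"travel":[[0,0,-2],[0,0,-1],[0,0,0],[0,0,0]],"dr":[[0,0,0],[0,0,0],[0,0,0],[0,0,0]],"fingers":[-1,-1,-1,-1]}'
```

```text
time_s: 8.93
tool_pos: [0.5622, -0.2125, 0.2291]
eef_rot: [-3.141, 0.0, 0.09]
ft_force: [-1.8, 1.4, 30.4]
finger_gap: 0.0308
gripper_force: 55.0
time_s: 9.27
tool_pos: [0.5636, -0.2128, 0.2292]
eef_rot: [3.14, -0.004, 0.09]
ft_force: [-0.1, 2.0, 12.5]
finger_gap: 0.0308
gripper_force: 55.1
```

```bash
python3 -m handwheel '{"travel":[[0,0,0],[0,0,0],[0,0,0],[0,0,0]],"dr":[[0,0,0],[0,0,0],[0,0,0],[0,0,0]],"fingers":[-1,-1,-1,-1]}'
python3 - <<'E'
from h import *
np.set_printoptions(precision=4,suppress=True)
t=np.load('Tf.npy'); im=cv2.imread('pics/f_w.png')
p=camera_params('wrist'); f=240/np.tan(np.radians(p['fov_y'])/2)
o=np.array([.5599,-.2096,.2998-.1197]); r=R.from_euler('z',.0812)   # sole frame at that picture
def ang(t,u,o,r,x):
    d=t[:3,:3]@np.array([(u[0]-p['cx'])/f,(u[1]-p['cy'])/f,1]); C=r.inv().apply(t[:3,3]-o); d=r.inv().apply(d)
    q=C+d*(x-C[0])/d[0]; return q,np.arctan2(q[1],.084-q[2]),np.hypot(q[1],.084-q[2])
m=(im.max(2)<62).astype(np.uint8); m[:207]=0;m[226:]=0;m[:,:292]=0;m[:,311:]=0
v,u=np.nonzero(m); c=(u.mean(),v.mean()); print(m.sum(),c)
for x in(.007,.009,.011): print(x,ang(t,c,o,r,x))
print('ticks',[round(ang(t,(230+a/4,120+380/4),o,r,.007)[1],3) for a in(337,381,427,470)])
for cam in('wrist','scene'):
    im,tt=look(cam); 
    if cam=='wrist': cv2.imwrite('pics/h_w.png',im[:,:,::-1])
    for n in('mark_tab','pointer_tip'):
        for d in find_in(cam,n)[:1]: print(cam,n,d['conf'],(tt@np.append(d['point'],1))[:3])
s=state();print(s['tool_pos'],s['eef_rot'],s['ft_force'],s['time_s'])
E
```

```text
time_s: 9.6
tool_pos: [0.5635, -0.2128, 0.2292]
eef_rot: [3.14, -0.004, 0.09]
ft_force: [0.0, 2.2, 12.3]
finger_gap: 0.0307
gripper_force: 55.1
61 (np.float64(299.24590163934425), np.float64(215.327868852459))
0.007 (array([0.007 , 0.0169, 0.0117]), np.float64(0.22925777870018127), np.float64(0.07420668407597493))
0.009 (array([0.009 , 0.0164, 0.0187]), np.float64(0.2462149765808227), np.float64(0.06734202262881717))
0.011 (array([0.011 , 0.016 , 0.0256]), np.float64(0.2670140615390375), np.float64(0.06050111584250936))
ticks [np.float64(0.097), np.float64(-0.0), np.float64(-0.103), np.float64(-0.196)]
wrist mark_tab 0.65 [ 0.5712 -0.1994  0.1431]
wrist pointer_tip 0.61 [ 0.5722 -0.2113  0.163 ]
[ 0.5635 -0.2128  0.2292] [ 3.1397 -0.0038  0.09  ] [-1.1477  1.6612 11.7487] 9.9
```

```bash
python3 -m handwheel '{"travel":[[-0.3,3.6,0],[-0.3,3.6,-0.1],[-0.3,3.6,-0.2],[-0.3,3.6,-0.3],[-0.3,3.5,-0.4]],"dr":[[-0.024,-0.002,0],[-0.024,-0.002,0],[-0.024,-0.002,0],[-0.024,-0.002,0],[-0.024,-0.002,0]],"fingers":[-1,-1,-1,-1,-1]}'; python3 -m handwheel '{"travel":[[-0.3,3.5,-0.5],[-0.3,3.5,-0.5],[-0.3,3.5,-0.6],[-0.3,3.5,-0.7],[-0.3,3.5,-0.8]],"dr":[[-0.024,-0.002,0],[-0.024,-0.002,0],[-0.024,-0.002,0],[-0.024,-0.002,0],[-0.024,-0.002,0]],"fingers":[-1,-1,-1,-1,-1]}'; for i in 1 2 3; do python3 -m handwheel '{"travel":[[0,0,0],[0,0,0],[0,0,0],[0,0,0],[0,0,0]],"dr":[[0,0,0],[0,0,0],[0,0,0],[0,0,0],[0,0,0]],"fingers":[-1,-1,-1,-1,-1]}'; done
python3 - <<'E'
from h import *
np.set_printoptions(precision=4,suppress=True)
im,t=look('wrist'); np.save('Ti.npy',t); cv2.imwrite('pics/i_w.png',im[:,:,::-1])
for n in('mark_tab','pointer_tip'):
    for d in find_in('wrist',n)[:1]: print(n,d['conf'],d['point'],(t@np.append(d['point'],1))[:3])
sc,ts=look('scene')
o=np.vstack([cv2.resize(im[170:270,250:400],(600,400),interpolation=cv2.INTER_CUBIC),cv2.resize(sc[155:215,215:305],(600,200+0),interpolation=cv2.INTER_CUBIC)])
cv2.imwrite('pics/j.png',o[:,:,::-1])
s=state();print(s['tool_pos'],s['eef_rot'],s['ft_force'],s['wrist_torque'],s['time_s'])
E
```

```text
time_s: 10.32
tool_pos: [0.5623, -0.1961, 0.2285]
eef_rot: [3.015, -0.004, 0.09]
ft_force: [0.2, -1.7, 9.5]
finger_gap: 0.0309
gripper_force: 55.0
time_s: 10.73
tool_pos: [0.5611, -0.1793, 0.2259]
eef_rot: [2.893, -0.003, 0.09]
ft_force: [0.2, -3.6, 9.0]
finger_gap: 0.0308
gripper_force: 55.2
time_s: 11.15
tool_pos: [0.5611, -0.1793, 0.2259]
eef_rot: [2.895, -0.003, 0.09]
ft_force: [-0.7, -3.2, 10.0]
finger_gap: 0.0306
gripper_force: 55.2
time_s: 11.57
tool_pos: [0.5611, -0.1793, 0.2259]
eef_rot: [2.895, -0.003, 0.09]
ft_force: [-1.0, -3.4, 10.7]
finger_gap: 0.031
gripper_force: 55.2
time_s: 11.98
tool_pos: [0.5611, -0.1793, 0.2259]
eef_rot: [2.895, -0.003, 0.09]
ft_force: [-0.1, -2.9, 11.4]
finger_gap: 0.0308
gripper_force: 55.2
mark_tab 0.4 [-0.0137, -0.0084, 0.2599] [ 0.5703 -0.1876  0.1355]
pointer_tip 0.77 [-0.0108, 0.0018, 0.2368] [ 0.5676 -0.1845  0.1606]
[ 0.5611 -0.1793  0.2258] [ 2.8948 -0.0032  0.0901] [ 0.0187 -2.5336 10.8054] [-1.4255  0.0594 -0.104 ] 12.1833
```

View pics/j.png

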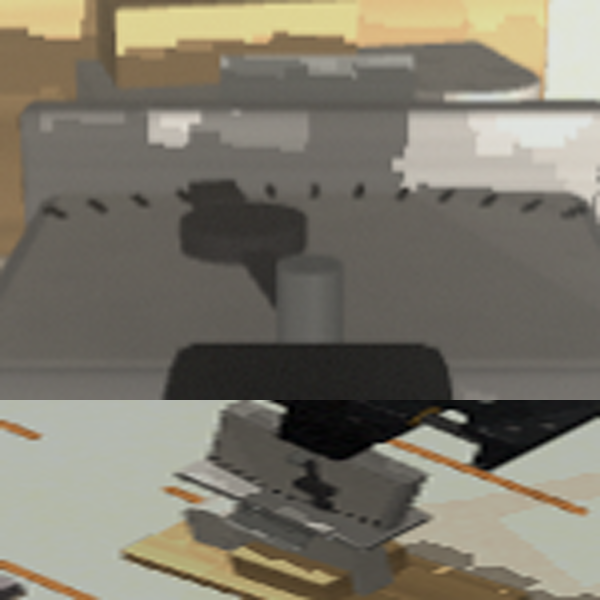

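The gauge is astride the knuckle and leaning. The pointer's disc-shaped bob is at crop (243,225), just overlapping the mark tab at (216,190). I'll fit the tab angle from the clean earlier view.

```bash
python3 - <<'E'
from h import *
from scipy.optimize import least_squares
np.set_printoptions(precision=4,suppress=True)
t=np.load('Tf.npy'); o=np.array([.5599,-.2096,.2998-.1197]); r=R.from_euler('z',.0812)
def pr(a,rad,x,w,dy=0):  # along radial + tangential w
    y=np.sin(a)*rad+np.cos(a)*w+dy; z=.084-np.cos(a)*rad+np.sin(a)*w
    return px('wrist',t,o+r.apply([x,y,z]))
obs=np.array([(255,372),(302,369),(313,405),(265,411)])/4+[230,120]
def pred(q): a,x,dy=q; return np.array([pr(a,.067,x,.0035,dy),pr(a,.067,x,-.0035,dy),pr(a,.056,x,-.0035,dy),pr(a,.056,x,.0035,dy)])
zt=np.array([381,380])/4+[230,120]
f=lambda q: np.append((pred(q)-obs).ravel(), 3*(pr(0,.0665,.007,0,q[2])[0]-zt[0]))
s=least_squares(f,[.24,.009,0]); print(s.x,s.fun.round(1))
# bob: hanging at 0 in g at crop (391,418); i at (243,~228) with image i crop offset (250,170)
for name,uv in(('g',np.array([391,415])/4+[230,120]),):
    g=lambda q: pr(q[0],q[1],.016,0,s.x[2])-uv
    print('bob g',least_squares(g,[0,.045],x_scale=[.1,.01]).x)
# same gauge-to-camera geometry in i (tool fixed to gauge)
for dv in(222,228):
    uv=np.array([243,dv])/4+[250,170]
    for xo in(.012,.016,.020):
        print('bob i',xo,least_squares(lambda q: pr(q[0],q[1],xo,0,s.x[2])-uv,[.2,.045],x_scale=[.1,.01]).x)
u2=np.array([216,190])/4+[250,170]; print('mark centre i vs g',u2, obs.mean(0), 'zero tick i',315/4+250,zt[0])
E
```

```text
[ 0.2471  0.0094 -0.    ] [ 0.1  2.3 -0.8  2.3  0.1 -1.9  0.8 -2.6 -0.1]
bob g [-0.0576  0.0247]
bob i 0.012 [0.2318 0.0352]
bob i 0.016 [0.3404 0.0228]
bob i 0.02 [0.6855 0.0113]
bob i 0.012 [0.2487 0.0325]
bob i 0.016 [0.3795 0.0203]
bob i 0.02 [0.8456 0.0094]
mark centre i vs g [304.  217.5] [300.9375 217.3125] zero tick i 328.75 325.25
```

The tab angle fits at about 0.247 rad, with a horizontal-offset check giving 0.24. The gauge leans 0.247 rad and the pointer has settled, so I'm handing in.

```bash
python3 -m handwheel '{"travel":[[0,0,0],[0,0,0],[0,0,0],[0,0,0],[0,0,0]],"dr":[[0,0,0],[0,0,0],[0,0,0],[0,0,0],[0,0,0]],"fingers":[-1,-1,-1,-1,-1]}' && python3 -c "from workcell import *;print(finish_job())"
```

```text
time_s: 12.6
tool_pos: [0.5611, -0.1793, 0.2259]
eef_rot: [2.895, -0.003, 0.09]
ft_force: [-1.4, -2.3, 8.9]
finger_gap: 0.031
gripper_force: 55.2
the job is handed in; nothing more can be done
None
```

I handed the job in at 12.6 s with the gauge clipped on the knuckle, leaning 0.247 rad against a mark measured at about 0.247 rad, and still gripped at 55 N; no verdict came back.

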